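# Fit the keyed shaft into the feed pulley of an edge sander

## Robot

A 6-joint arm with a two-finger parallel gripper is mounted at the origin on the work surface. World frame = base frame: x ahead of the robot, y to its left, z up, the work surface at z = 0. Lengths are in m, angles in rad, forces in N, time in s.
With the tool pointing down it reaches from about 0.275 to 0.875 m from the base axis. Payload 12.5 kg.
Tool frame: the origin (TCP) lies at the very end of the fingers, on their centre line; the grasp point (between the pads) lies 19 mm behind it; z points along the fingers, y is the line along which they close (so a half turn about z gives the same grasp; the last joint's range is limited). The gripper opens to 85 mm and grips with 20 to 120 N. Pads are 22 mm wide; open, the fingers measure 114 mm over their backs; the gripper's body (76 mm by 85 mm) begins 54 mm behind the grasp point. The pads swing forward as they close: fully open they stand 13 mm farther back than shut.
Start: joints at [1.047, 0.351, 1.652, -0, 1.139, -0.085], TCP at [0.234, 0.498, 0.231] pointing down, gripper open.
Joint ranges: [-2.75, 2.75], [-0.79, 2.1], [0.01, 2.65], [-1.57, 4.71], [0.07, 3.14], [-2.87, 2.87]. Speed limits (rad/s): [2.22, 2.22, 2.79, 3.14, 3.14, 3.14].

## Interface

Orientations are given as a 3x3 rotation matrix whose columns are the frame's x, y, z axes.
In Python, from bench import manip gives the robot as it stands. Calls block until the motion is done:
- manip.move_ptp(position, orientation): joint-space move of the TCP to a pose.
- manip.move_l(position, attitude=None, max_speed=0.15): straight line of the TCP; attitude=None keeps the orientation; max_speed is the mean speed in m/s.
- manip.move_j(angles): joint-space move.
- manip.set_gripper(opening, effort=None): opening from 0.0 (shut) to 1.0 (fully open); effort is the grip in N (None keeps the last); returns when the fingers have stopped.
- manip.dwell(seconds).
- manip.inverse_kinematics(position, orientation): joint angles nearest the present ones, or None.
- manip.grab_frame(name): name is "scene" or "top"; returns (picture, depth): 480x640x3 uint8, red, green, blue; 480x640 float32, m along the optical axis (not along the pixel's ray), 0 where there is no reading.
- manip.get_calibration(name): a dict with "camera_matrix" (3x3 intrinsics, pixels), "R" (3x3) and "t" (3): a world point X has camera coordinates R X + t. Camera axes: x right, y down, z forward; pixel columns grow to the right and rows downward; lengths in m; the calibration is good to about 2 mm. A picture is of the moment at which its call begins. get_calibration takes no time and is no camera call.
A pose or a line that the arm cannot do raises manip.Unreachable and nothing moves.
- manip.sign_off(): hands the job in; it is judged then, once.
Trained networks look in the newest picture that a camera, given by its name, has taken for a name from the list of things; names that differ only in an ending like _2 or _b are one class to them, and where a whole thing is asked for, a point or a joint stands for the part that bears it (a point fixed in the world has none). Each returns a list of dicts, best first, with "confidence" (0 to 1); they miss things now and then, are a little off and sometimes report something else, mostly with a low value. They report only what shows in the picture. A call takes as long as a camera call. They do not tell look-alikes from the thing itself.
- manip.look_for(camera, name): "at" ([x, y, z] in m, in world coordinates, good to about 4 mm: the middle of the surface that is visible of it).
Readings, each from a call of its own:
- manip.current_time(): time.
- manip.current_qpos(): joint angles.
- manip.current_joint_vel(): joint speeds.
- manip.current_joint_torque(): joint torques, N m.
- manip.current_ee_pos(): TCP position.
- manip.current_tcp_rot(): TCP orientation.
- manip.current_force(): force on the tool from outside, world axes, zero at the start.
- manip.current_ft_torque(): the same for the moment, N m.
- manip.current_grip_width(): opening from 0.0 (shut) to 1.0 (fully open).
- manip.current_grip_force(): force on a finger pad.
Only numpy, scipy, OpenCV 4.12 (cv2) and the standard library are available. Lean on these libraries where they do the work, as an engineer would, in place of code of your own. Each camera call takes 0.05 s, during which the arm holds its last target. There are 200 camera calls.

## Task

Lift the cover plate off the two pins of the grey pulley housing, lay it flat with its grip upwards on the rubber mat and let go. Then take the keyed shaft (the one with a square head, not the plain round spindle) out of the wooden stand and push its nose into the bore of the pulley hub, rotating it until the key slips into the keyway, and keep pushing against the spring until the collar is fully home on the hub face. Finish while still gripping the shaft and holding it down fully home, as the spring pushes it out again when let go; leave the spindle and the other things on the bench where they are.

Things in the scene. Friction and masses are not known exactly. Their poses are not given: they have to be found in the camera images.
- housing: fixed grey metal housing, open at the top, 136 (x) x 160 (y) x 70 mm tall, walls 12 mm thick at +-x, 24 mm at +-y; a motor 66 mm across sticks out 55 mm on its +x side. Origin: centre of its underside on the bench. Two steel pins, 8 mm thick, stand 12 mm up from the rim at x = 0, y = +-68 mm. Its yaw varies by 0.35 rad either way
- cover: loose aluminium plate 130 (x) x 160 (y) x 5 mm, 0.3 kg, on the housing's rim, its two 12 mm holes (on its y axis) over the pins; lifts straight up. Origin: centre of its underside. In the middle of its top a black bar grip 14 mm wide (x), 70 mm long (y), 29 to 43 mm above the origin, on posts at y = +-30 mm
- mat: fixed black rubber mat 240 x 240 x 4 mm on the bench, the place to lay the cover plate. Origin: centre of its underside, at bench height. It lies on one side of the housing, the stand on the other, either way round
- stand: fixed plywood block 60 (x) x 150 (y) x 24 mm with two holes of 23 mm, 12 mm deep, at y = +45 and -45 mm, in which the keyed shaft and the plain spindle stand upright (either may be in either hole). Origin: centre of its underside
- shaft: loose steel keyed shaft standing upright in the stand, 0.25 kg, 85 mm tall. Origin: centre of its lower end; z up its axis, x towards its key. Shank 20 mm in diameter up to 34 mm (foot chamfered); key 8 mm wide on its +x side from 13 to 34 mm, reaching 15 mm from the axis; the lowest 13 mm is a plain pilot. Collar 40 mm across from 34 to 41 mm
- shaft_head (a point): point on the shaft's axis 64 mm above its lower end, in the square head (24 x 24 mm, sides along the shaft's x and y, 41 to 85 mm above the lower end), where to grip. An index tab 8 mm wide on the collar's rim, reaching 27 mm from the axis, stands right above the key
- spindle: plain round steel spindle with no key, collar or square head, 26 mm across at the top, 75 mm tall, standing in the other hole of the stand; not needed, leave it. Origin: centre of its lower end
- hub: fixed steel pulley hub in the housing, under the cover; it does not turn. Boss 56 mm across, a pulley rim 102 mm across lower down. Origin: on its axis, 52 mm below its upper face. Bore 22.4 mm in diameter, open upwards; one keyway 11 mm wide, reaching 18 mm from the axis, on the hub's +x side, full depth. It points up to 1 rad either side of the housing's x
- hub_mouth (a point): centre of the bore's mouth, on the hub's flat upper face, 62 mm above the bench (8 mm below the housing's rim). Axes as the hub's
- plunger (a joint): spring plunger in the bore, in m, 0 when free (its top 22 mm below the hub face), growing as it is pushed down; 0.012 when the shaft's collar is on the hub face. The spring takes about 4.5 N to start and 9 N at 0.012; it pushes the shaft back up when let go
- tape: bystander: roll of masking tape on its side face, a ring 90 mm across, 25 mm high; leave it
- wrench: bystander: open-ended steel spanner, 170 mm long; leave it
- screwdriver: bystander: screwdriver, 190 mm long; leave it
- clamp: bystander: F-clamp lying flat, 200 mm bar, green plastic handle; leave it
- samples: bystander: small stack of board samples, about 90 x 60 x 24 mm; leave it
Not all that is in view belongs to the job. What is shaped like the spindle but purple is not meant. Leave any blue look-alike of the cover alone.

How it is judged:
By the outcome, as a careful person would: the job done as asked, in the order asked, and still so for the second after the job is handed in, while the arm keeps its last pose, push and grip.
It also fails if it takes over 59 s, if anything falls off the work surface, if the arm or the gripper's body presses on something with over 40 N, if the wrist force passes 120 N, or if a joint passes its speed limit or range.

## Working session

There is one attempt and no reset: what is moved stays moved. The work goes in short steps, each a Python script; the robot and the scene stay as the last script left them, time stands still between calls to the robot, and variables do not carry over. Pictures are saved under pics/ and viewed, at most 10 in all, crops included, and the job is handed in when it is done.

```bash
ls; mkdir -p pics
cat > h.py <<'E'
import numpy as np, cv2
from bench import manip
def cloud(cam):
    p,d=manip.grab_frame(cam); c=manip.get_calibration(cam)
    K=np.array(c["camera_matrix"]);R=np.array(c["R"]);t=np.array(c["t"])
    v,u=np.mgrid[:480,:640]
    X=np.stack([(u-K[0,2])/K[0,0]*d,(v-K[1,2])/K[1,1]*d,d],-1)
    W=(X-t)@R
    W[d==0]=np.nan
    return p,W
def proj(cam,X):
    c=manip.get_calibration(cam); x=np.array(c["camera_matrix"])@(np.array(c["R"])@X+np.array(c["t"])); return x[:2]/x[2]
def save(n,p): cv2.imwrite(f"pics/{n}.png",p[...,::-1])
E
python3 - <<'E'
from h import *
for cam in ("scene","top"):
    p,W=cloud(cam); save(cam+"0",p); np.savez(cam+"0.npz",p=p,W=W)
    c=manip.get_calibration(cam); print(cam,"cam pos",-np.array(c["R"]).T@np.array(c["t"]))
    for n in ("housing","cover","mat","stand","shaft","shaft_head","spindle"):
        for r in manip.look_for(cam,n): print(n,np.round(r["at"],3),round(r["confidence"],2),proj(cam,np.array(r["at"])).round())
print(manip.current_time())
E
```

```text
pics
scene cam pos [ 0.9635643  -0.65254137  0.91107508]
housing [ 0.644 -0.042  0.054] 0.6 [374. 289.]
cover [0.594 0.008 0.079] 0.79 [368. 257.]
cover [0.18  0.317 0.002] 0.67 [309. 151.]
mat [0.466 0.307 0.007] 0.85 [388. 190.]
mat [ 0.421 -0.124  0.007] 0.31 [272. 277.]
stand [ 0.476 -0.317  0.026] 0.94 [228. 342.]
shaft [ 0.463 -0.269  0.07 ] 0.83 [238. 311.]
shaft_head [ 0.46  -0.27   0.072] 0.61 [236. 309.]
spindle [ 0.549 -0.356  0.065] 0.7 [239. 365.]
spindle [ 0.476 -0.356  0.077] 0.66 [211. 341.]
top cam pos [ 0.28684001 -0.01130844  1.19251468]
housing [0.65  0.036 0.055] 0.62 [313. 148.]
cover [0.174 0.326 0.003] 0.85 [184. 356.]
cover [0.583 0.019 0.074] 0.61 [320. 174.]
cover [ 0.454 -0.309  0.028] 0.43 [463. 234.]
mat [ 0.46   0.315 -0.   ] 0.63 [195. 232.]
stand [ 0.458 -0.312  0.028] 0.69 [464. 233.]
shaft [ 0.453 -0.257  0.075] 0.78 [445. 232.]
shaft [ 0.455 -0.31   0.024] 0.73 [463. 234.]
shaft_head [ 0.452 -0.259  0.081] 0.86 [446. 232.]
spindle [ 0.468 -0.341  0.086] 0.62 [484. 224.]
spindle [ 0.54  -0.344  0.076] 0.53 [483. 193.]
0.8
```

View pics/scene0.png

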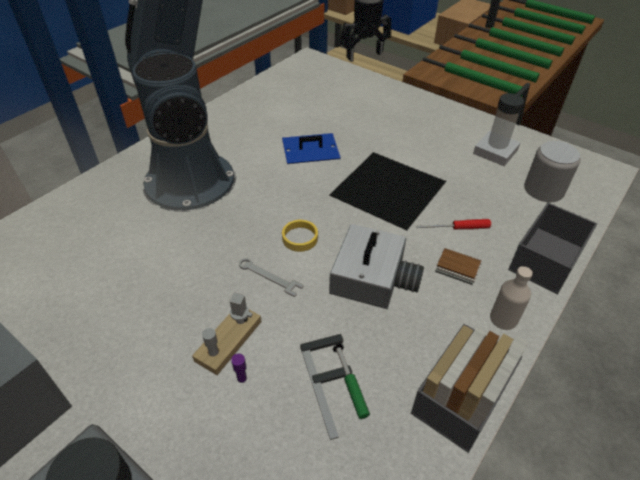

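View pics/top0.png

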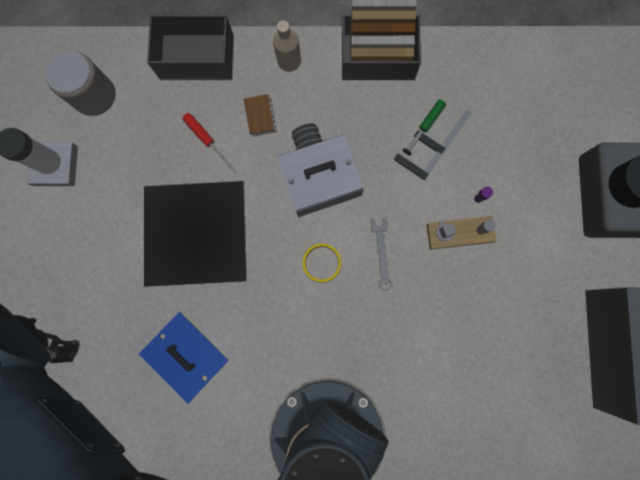

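The scene picture shows the grey cover on the housing at (370,250) and a blue look-alike at (310,148). It also shows the mat at (388,188) and the stand at (228,340). In the stand are a square-headed piece at (239,307) and a round one at (210,341), with a purple piece at (239,367). In the top view these are the cover (320,174), blue plate (183,357), shaft (446,231), spindle (487,228) and purple (486,193).

Candidates: the cover is the grey plate on the housing, not the blue one. The shaft is the piece with the square head and collar at top (446,231), not the round one at (487,228). I'll measure both and confirm in one crop.

```bash
cat > meas.py <<'E'
from h import *
def rect(P):
    (c,s,a)=cv2.minAreaRect((P[:,:2]*1000).astype(np.float32)); return np.round(c,1),np.round(s,1),round(a,1),len(P),np.median(P[:,2]).round(4)
def sel(W,c,r,z0,z1):
    m=(np.hypot(W[...,0]-c[0],W[...,1]-c[1])<r)&(W[...,2]>z0)&(W[...,2]<z1)
    return m
E
python3 - <<'E'
from meas import *
for cam in ("scene","top"):
    f=np.load(cam+"0.npz");p,W=f["p"],f["W"]
    print(cam,"bench z",np.nanmedian(W[...,2][sel(W,(0.3,0.05),.05,-.02,.02)]))
    for n,c,r,a,b in (("plate",(.585,.012),.13,.068,.083),("grip",(.585,.012),.06,.105,.13),("head",(.455,-.262),.04,.079,.1),("collar",(.455,-.262),.04,.046,.065),("spindle",(.468,-.348),.03,.075,.1),("stand",(.46,-.31),.1,.018,.03)):
        m=sel(W,c,r,a,b); print(n,*rect(W[m]),W[m].mean(0).round(4))
    g=(p.max(-1)<45)&sel(W,(.46,.31),.2,-.01,.02); print("mat",*rect(W[g]),W[g].mean(0).round(4))
s=cv2.resize(cv2.imread("pics/scene0.png")[270:390,180:340],None,fx=5,fy=5,interpolation=cv2.INTER_CUBIC)[:,:400]
t=cv2.resize(cv2.imread("pics/top0.png")[180:270,410:510],None,fx=4,fy=4,interpolation=cv2.INTER_CUBIC)
o=np.zeros((600,800,3),np.uint8);o[:s.shape[0],:400]=s;o[:t.shape[0],400:]=t
cv2.imwrite("pics/crop1.png",o)
E
```

```text
scene bench z 0.0008674927863881504
plate [613.2  28.9] [188.3 166.5] 19.1 3126 0.0756 [0.594  0.0131 0.0754]
grip [589.2  19.3] [14.5 71.2] 19.5 170 0.113 [0.5909 0.0162 0.1127]
head [ 457.  -261.6] [24.9 26.7] 21.5 196 0.0959 [ 0.4598 -0.2635  0.0931]
collar [ 464.5 -263.8] [44.7 28.5] 47.0 175 0.0543 [ 0.4661 -0.2658  0.0551]
spindle [ 467.8 -351. ] [25.6 26.2] 78.9 168 0.0869 [ 0.4691 -0.352   0.0859]
stand [ 487.7 -303. ] [115.7 150.9] 7.6 1480 0.0247 [ 0.4691 -0.3166  0.0246]
mat [460.1 316. ] [235.6 237.3] 4.1 4595 0.0047 [0.4644 0.3094 0.0047]
top bench z 0.0013560004745396918
plate [611.7  26.7] [185.9 160. ] 19.3 3953 0.0763 [0.5873 0.0186 0.0761]
grip [588.2  18.8] [15.4 69.4] 19.6 222 0.1138 [0.5875 0.0182 0.1135]
head [ 456.5 -262.4] [24.1 24.9] 19.9 119 0.0972 [ 0.4558 -0.2613  0.0954]
collar [ 458.  -257.4] [46.4 31.1] 32.7 125 0.0548 [ 0.4554 -0.2564  0.055 ]
spindle [ 467.1 -351.3] [24.7 25. ] 60.5 132 0.0884 [ 0.4661 -0.3505  0.0874]
stand [ 487.6 -304.2] [112.6 151.1] 7.0 1253 0.0257 [ 0.4605 -0.3078  0.0255]
mat [458.9 316. ] [235.5 235.4] 3.4 9734 0.0052 [0.4567 0.3154 0.0052]
```

View pics/crop1.png

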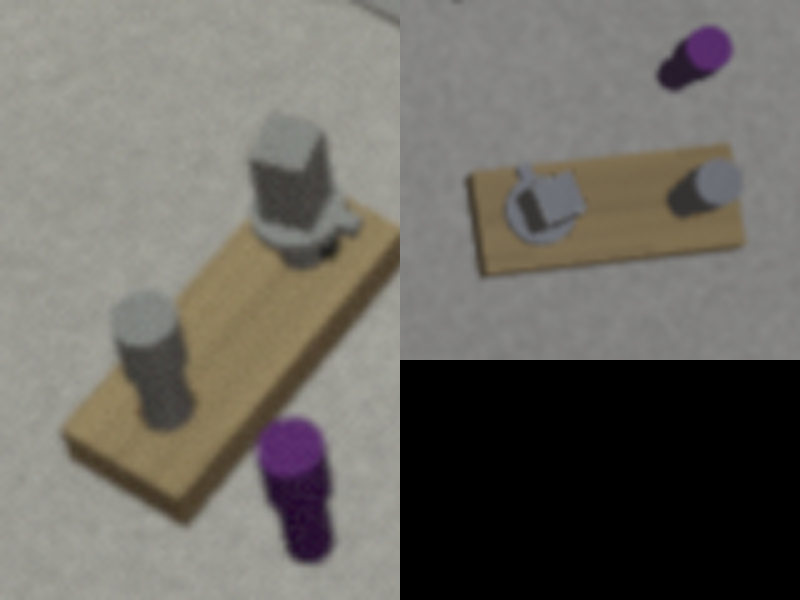

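The crop confirms it. The left piece with square head, collar and index tab is the shaft (top view: tab at crop (523,172) from collar centre (540,208), so the key yaw is about +20°). The plain round ones are the spindle and the purple decoy. Both views agree on heights: grip top 0.113, head top 0.097, mat top 0.004. Next I move the cover.

```bash
cat >> h.py <<'E'
def rot(a):  # tool down, y axis at angle a (deg)
    a=np.radians(a); c,s=np.cos(a),np.sin(a)
    return np.array([[-s,c,0],[c,s,0],[0,0,-1.]])
def best(pos,a,step=180):
    L=[]
    for k in range(-360,361,step):
        q=manip.inverse_kinematics(pos,rot(a+k))
        if q is not None: L.append((abs(q[5]),a+k,np.round(q,2)))
    return min(L,key=lambda x:x[0])
def st(s=""): print(s,"t",round(manip.current_time(),2),"p",np.round(manip.current_ee_pos(),4),"F",np.round(manip.current_force(),1),"w",round(manip.current_grip_width(),3),"gf",round(manip.current_grip_force(),1))
E
python3 - <<'E'
from h import *
g=np.array([.5887,.019,.087]); up=lambda p,z:np.array([p[0],p[1],z])
_,a,q=best(g,19.5); print(a,q)
m=np.array([.4595,.316,.15]); _,b,q2=best(m,3.7); print(b,q2)
manip.set_gripper(0.6)
manip.move_ptp(up(g,.17),rot(a)); st()
manip.move_l(g,max_speed=.12); st("down")
manip.set_gripper(0,60); st("grip")
manip.move_l(up(g,.11),max_speed=.06); st("lift"); 
manip.move_l(up(g,.19),max_speed=.15); st("up")
E
```

```text
-340.5 [-0.05  0.6   1.66 -0.    0.88 -0.39]
3.7 [ 0.52  0.46  1.71 -0.    0.97  0.45]
 t 3.38 p [0.5887 0.0198 0.1701] F [0.2 0.8 0. ] w 0.596 gf 0.0
down t 4.22 p [0.5892 0.019  0.0877] F [0.2 0.9 0.2] w 0.6 gf 0.0
grip t 4.65 p [0.589  0.0189 0.0877] F [-2.  -0.5  6.2] w 0.152 gf 59.6
lift t 5.18 p [0.5887 0.019  0.1101] F [ 0.9 -0.3 -3. ] w 0.152 gf 58.5
up t 5.87 p [0.5882 0.019  0.189 ] F [-0.4  0.4 -4.1] w 0.15 gf 58.5
```

Run:
```python
from h import *
m=np.array([.4595,.316]); P=lambda z:np.r_[m,z]
manip.move_ptp(P(.13),rot(3.7)); st()
manip.move_l(P(.030),max_speed=.12); st("near")
z=.030
while z>.014:
    z-=.0015; manip.move_l(P(z),max_speed=.03)
    f=manip.current_force()[2]
    if f>1: break
st("touch")
manip.set_gripper(.6); st("rel")
manip.move_l(P(.10),max_speed=.2)
manip.move_ptp(np.array([.45,.25,.25]),rot(3.7))
for cam in ("scene","top"):
    p,W=cloud(cam); save(cam+"1",p); np.savez(cam+"1.npz",p=p,W=W)
    for n in ("cover","hub","hub_mouth"):
        for r in manip.look_for(cam,n): print(n,np.round(r["at"],3),round(r["confidence"],2),proj(cam,np.array(r["at"])).round())
st()
a=cv2.imread("pics/scene1.png")[120:320,290:450];b=cv2.imread("pics/top1.png")[125:225,260:380]
o=np.zeros((600,800,3),np.uint8); o[:500,:400]=cv2.resize(a,(400,500),interpolation=2);o[:333,400:]=cv2.resize(b,(400,333),interpolation=2)
cv2.imwrite("pics/crop2.png",o)
```

```text
t 7.12 p [0.4601 0.3154 0.1299] F [-0.2  0.  -3.3] w 0.154 gf 58.5
near t 8.1 p [0.46   0.3162 0.0307] F [-0.6  0.3 -2.8] w 0.147 gf 58.5
touch t 9.6 p [0.4597 0.3161 0.0217] F [-2.9 -1.5  5.8] w 0.155 gf 59.9
rel t 10.05 p [0.4596 0.316  0.021 ] F [-0.3  0.7  0.2] w 0.602 gf 0.0
cover [0.182 0.318 0.001] 0.95 [310. 151.]
cover [0.466 0.307 0.011] 0.57 [388. 188.]
hub [0.61  0.009 0.064] 0.63 [374. 265.]
hub [0.59  0.015 0.045] 0.61 [367. 264.]
hub [ 0.462 -0.269  0.067] 0.18 [237. 311.]
hub_mouth [0.591 0.02  0.048] 0.6 [369. 262.]
cover [0.475 0.256 0.01 ] 0.96 [219. 226.]
cover [0.737 0.168 0.023] 0.27 [258. 117.]
hub [0.586 0.017 0.046] 0.79 [321. 176.]
hub [ 0.453 -0.26   0.076] 0.71 [446. 232.]
hub_mouth [0.583 0.017 0.048] 0.77 [321. 177.]
hub_mouth [ 0.684 -0.245  0.015] 0.63 [432. 140.]
 t 11.69 p [0.4499 0.2501 0.2494] F [-0.4 -0.2  0.2] w 0.601 gf 0.0
```

View pics/crop2.png

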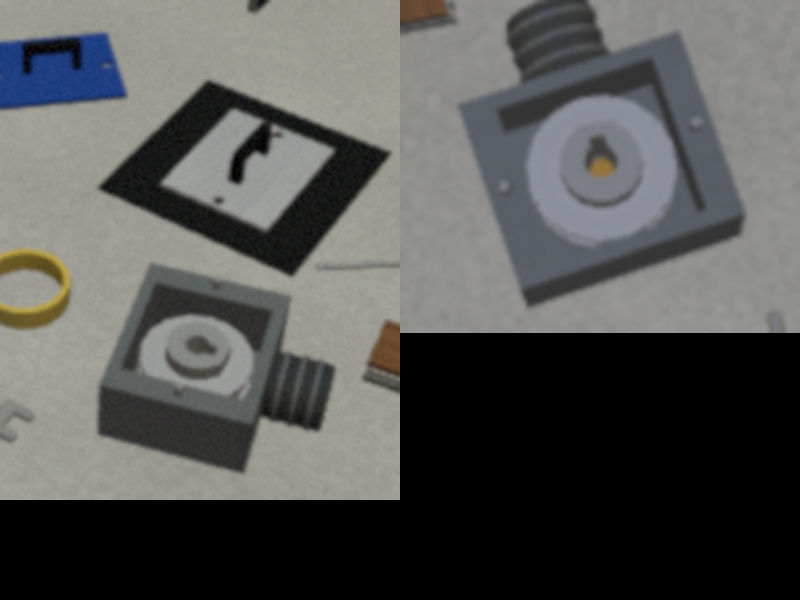

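The cover lies flat, grip up, in the middle of the mat (crop (250,165)). The open bore shows with its keyway pointing up in the top view (crop (598,138), bore (600,165)), which is roughly world +x. Next I fit the hub with a template in both views.

```bash
cat > fit.py <<'E'
from h import *
from scipy.optimize import minimize
s=.5; n=161; c0=np.array([.588,.018])
gx,gy=np.meshgrid((np.arange(n)-80)*s,(np.arange(n)-80)*s,indexing="ij") # mm offsets
T={}
for cam in ("scene","top"):
    f=np.load(cam+"1.npz");p,W=f["p"],f["W"]
    c=manip.get_calibration(cam);K,R,t=(np.array(c[k]) for k in ("camera_matrix","R","t"))
    X=np.stack([c0[0]+gx/1e3,c0[1]+gy/1e3,np.full_like(gx,.0625)],-1)@R.T+t
    uv=X@K.T; uv=(uv[...,:2]/uv[...,2:]).astype(np.float32)
    Z=cv2.remap(np.nan_to_num(W[...,2]).astype(np.float32),uv,None,cv2.INTER_LINEAR)
    I=cv2.remap(p.mean(-1).astype(np.float32),uv,None,cv2.INTER_CUBIC)
    r0=np.hypot(gx,gy); print(cam,"face z",np.median(Z[(r0<24)&(r0>18)]).round(4))
    T[cam]=((Z>.057)&(Z<.068)).astype(float),I
def sg(x): return 1/(1+np.exp(-np.clip(x/1.,-40,40)))
def templ(cx,cy,th):
    x,y=gx-cx,gy-cy; u=x*np.cos(th)+y*np.sin(th); v=-x*np.sin(th)+y*np.cos(th); r=np.hypot(u,v)
    hole=np.maximum(sg(11.2-r),sg(5.5-abs(v))*sg(18-u)*sg(u))
    return sg(28-r)*(1-hole)
for cam,(M,I) in T.items():
    out=[]
    for th0 in np.radians(np.arange(-60,90,15)):
        f=lambda q:((cv2.GaussianBlur(M,(0,0),1.5)-templ(*q[:2],q[2]/10))**2).mean()
        r=minimize(f,[0,0,th0*10],method="Nelder-Mead",options=dict(initial_simplex=[[0,0,th0*10],[3,0,th0*10],[0,3,th0*10],[0,0,th0*10+2]])); out.append((r.fun,*r.x))
    b=min(out); print(cam,"loss",round(b[0],4),"c",(c0*1e3+b[1:3]).round(1),"th",np.degrees(b[3]/10).round(1))
    g=np.clip(np.hstack([M*255,I*1.2]),0,255)[::-1,:]
    g=np.hstack([np.clip(M*255,0,255)[::-1,::-1],np.clip(I*1.2,0,255)[::-1,::-1]]); cv2.imwrite(f"pics/rect_{cam}.png",cv2.resize(g,None,fx=2,fy=2))
# rim / pins check
for cam in ("scene","top"):
    W=np.load(cam+"1.npz")["W"]
    m=(np.hypot(W[...,0]-.588,W[...,1]-.018)<.12)&(abs(W[...,2]-.0705)<.005); P=W[m]
    ang=np.radians(19.5); ex=np.array([np.cos(ang),np.sin(ang)]);ey=np.array([-ex[1],ex[0]])
    D=(P[:,:2]-[.588,.018]); q=lambda e:np.percentile(D@e,[.5,99.5])*1e3; 
    print(cam,"rim z",np.median(P[:,2]).round(4),q(ex).round(1),q(ey).round(1))
E
python3 fit.py
python3 - <<'E'
import cv2,numpy as np
cv2.imwrite("pics/rect.png",np.vstack([cv2.resize(cv2.imread(f"pics/rect_{c}.png"),(600,300)) for c in("scene","top")]))
E
```

```text
scene face z 0.0627
top face z 0.0631
scene loss 0.0323 c [590.   18.7] th 10.7
top loss 0.0104 c [588.4  18.7] th 11.0
scene rim z 0.0704 [-66.3 113. ] [-79.8  82.5]
top rim z 0.0709 [-67.5 113.7] [-79.3  80. ][ WARN:0@6.412] global loadsave.cpp:1063 imwrite_ Unsupported depth image for selected encoder is fallbacked to CV_8U.
```

View pics/rect.png

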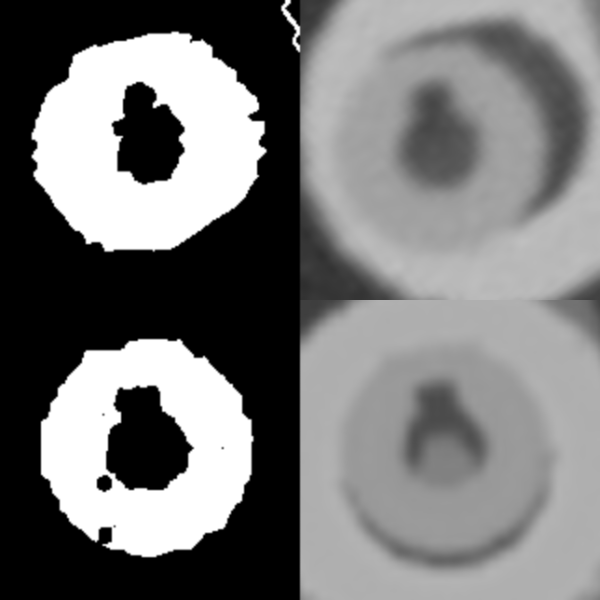

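The two views agree. Hub centre is about (588.8, 18.7) mm, matching the housing centre, and the face is at 0.062–0.063. In the rectified pictures the keyway points up and slightly left ((445,452)→(437,388)), giving a yaw of about +8°. Next I take the shaft.

Run:
```python
from h import *
s=np.array([.4567,-.2620]); P=lambda z:np.r_[s,z]
_,a,q=best(P(.06),20.5,90); print(a,q); 
for k in range(-180,181,90):
    qa=manip.inverse_kinematics(P(.06),rot(20.5+k)); qb=manip.inverse_kinematics(np.array([.5888,.0187,.1]),rot(8+k)); print(k,None if qa is None else qa[5].round(2),None if qb is None else qb[5].round(2))
manip.set_gripper(.7)
manip.move_ptp(P(.16),rot(a)); st()
manip.move_l(P(.059),max_speed=.12); st("down")
manip.set_gripper(0,110); st("grip")
manip.move_l(P(.075),max_speed=.05); st("lift")
manip.move_l(P(.17),max_speed=.15); st("up")
open("a.txt","w").write(str(a))
```

```text
-69.5 [-0.61  0.55  1.84 -0.    0.75  0.6 ]
-180 2.17 None
-90 0.6 1.38
0 -0.97 -0.19
90 -2.54 -1.76
180 2.17 None
 t 13.82 p [ 0.4571 -0.2614  0.1602] F [ 1.  -0.8 -0.1] w 0.702 gf 0.0
down t 14.82 p [ 0.4571 -0.2622  0.0596] F [ 0.2 -0.2 -0.9] w 0.7 gf 0.0
grip t 15.23 p [ 0.4569 -0.2622  0.0597] F [-0.6  0.8  6.3] w 0.269 gf 107.5
lift t 15.7 p [ 0.4568 -0.262   0.0753] F [ 0.3  0.5 -1.9] w 0.264 gf 107.7
up t 16.48 p [ 0.4562 -0.2617  0.1691] F [ 0.4  1.  -2.9] w 0.27 gf 107.7
```

```bash
cat > ins.py <<'E'
from h import *
h=np.array([.5888,.0187])
def down(xy,a,z,zend,lim,step=.002):
    while z>zend+1e-6:
        z=max(z-step,zend); manip.move_l(np.r_[xy,z],rot(a),max_speed=.03)
        if manip.current_force()[2]>lim: return z,True
    return z,False
E
python3 - <<'E'
from ins import *
a=8-90
manip.move_ptp(np.r_[h,.17],rot(a)); st()
manip.move_l(np.r_[h,.116],max_speed=.1); st("over")
for cam in ("scene","top"):
    p,W=cloud(cam); save(cam+"2",p); np.savez(cam+"2.npz",p=p,W=W)
z,hit=down(h,a,.116,.099,5); st(f"{z} {hit}")
a_=[cv2.resize(cv2.imread(f"pics/{c}2.png")[v:v+120,u:u+120],(400,400),interpolation=2) for c,u,v in(("scene",310,190),("top",260,110))]
cv2.imwrite("pics/crop3.png",np.hstack(a_))
E
```

```text
t 17.67 p [0.5885 0.0178 0.1696] F [-0.5 -0.5 -2.1] w 0.268 gf 107.7
over t 18.36 p [0.5891 0.0185 0.1164] F [ 0.1  0.2 -3.1] w 0.267 gf 107.7
0.099 False t 20.71 p [0.5888 0.0187 0.099 ] F [ 0.1  0.1 -2.1] w 0.266 gf 107.7
```

View pics/crop3.png

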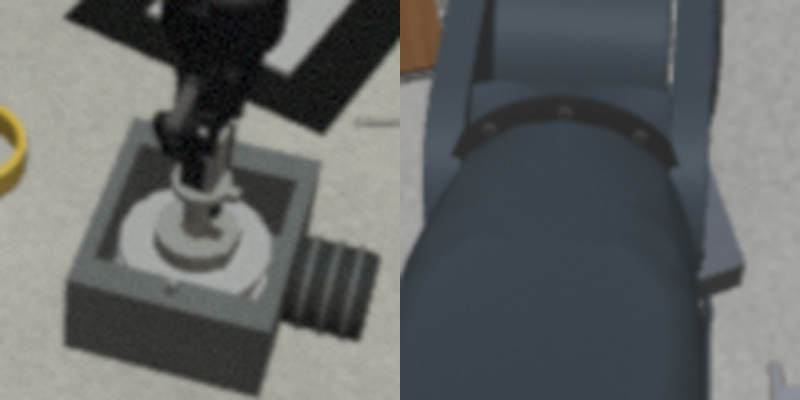

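The crop shows the shaft hanging over the bore at (200,215), with its tab at (237,190) above the keyway at (215,230). The pilot went in without contact, so I carry on to the key.

Run:
```python
from ins import *
a=8-90
z,hit=down(h,a,.099,.090,6,.0015); st(f"{z} {hit}")
print("M",manip.current_ft_torque().round(2))
if not hit:
    while z>.070:
        z-=.0015; manip.move_l(np.r_[h,z],rot(a),max_speed=.03); f=manip.current_force(); print(round(z,4),manip.current_ee_pos()[2].round(4),f.round(1))
        if f[2]>14: break
    st()
```

```text
0.09 False t 22.21 p [0.5887 0.0187 0.0899] F [ 0.5  0.6 -1.8] w 0.267 gf 107.7
M [-0.04 -0.04 -0.01]
0.0885 0.0884 [-1.4 -0.  -2.3]
0.087 0.0873 [-0.8  0.6  1.6]
0.0855 0.0856 [-0.2  0.2  2.7]
0.084 0.0841 [ 0.4 -0.2  3.4]
0.0825 0.0825 [ 0.9 -0.4  3.1]
0.081 0.081 [0.8 0.3 3.7]
0.0795 0.0796 [ 0.7 -0.   5. ]
0.078 0.0781 [ 0.7 -0.7  5.5]
0.0765 0.0767 [ 1.  -0.4  6. ]
0.075 0.0758 [-0.8 -0.  11.1]
0.0735 0.0757 [-7.8  1.4 27.5]
 t 24.96 p [0.5891 0.0187 0.0757] F [-7.8  1.4 27.5] w 0.265 gf 111.9
```

The plunger was met at 0.087 and the hard stop came at 0.0757, exactly the predicted fully-home height. I ease the push a little, check and look.

Run:
```python
from ins import *
manip.move_l(np.r_[h,.0742],rot(-82),max_speed=.02); manip.dwell(.5); st(); manip.dwell(.5); st()
p,W=cloud("scene"); save("scene3",p)
m=sel=(np.hypot(W[...,0]-.589,W[...,1]-.019)<.03)&(W[...,2]>.06)&(W[...,2]<.074); print("collar z",np.percentile(W[m][:,2],[10,50,90]).round(4))
a=cv2.resize(p[225:305,325:425],(500,400),interpolation=2); b=cv2.resize(p[80:400,150:500],(300,274)); o=np.zeros((400,800,3),np.uint8);o[:,:500]=a;o[:274,500:]=b; save("crop4",o)
```

```text
t 25.71 p [0.5891 0.0187 0.0758] F [-5.1  0.9 20.2] w 0.274 gf 110.5
 t 26.21 p [0.5891 0.0187 0.0757] F [-4.5  0.1 20.3] w 0.263 gf 110.5
collar z [0.0616 0.0647 0.0707]
```

View pics/crop4.png

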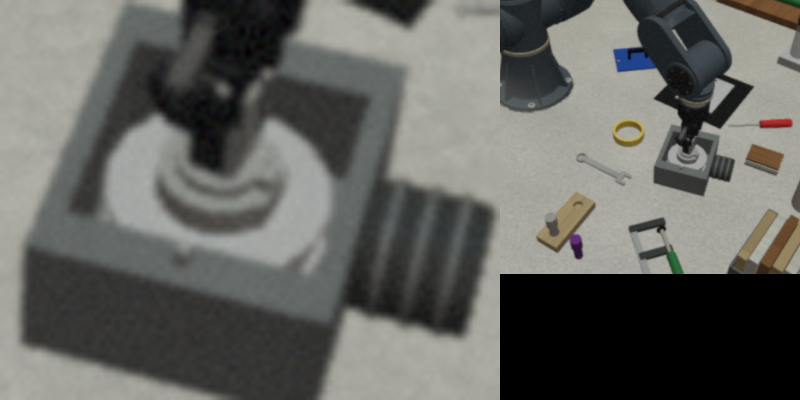

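The collar sits flush on the hub face at (220,185) in the crop, and the stand holds only the spindle. The cover is on the mat and the other things are where they were. The push is a steady 20 N against the hard stop, so I hand in.

```bash
python3 -c "
from h import *
print(manip.sign_off()); st()"
```

```text
the job is handed in; nothing more can be done
None
the job is handed in; nothing more can be done
```

I handed the job in after about 26 s on the robot's clock: the cover is flat on the mat with its grip up, the keyed shaft is fully home in the hub and still gripped and held down with about 20 N, and the spindle and other things were left alone.

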